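Pin the dish incubator and hold its lid open at 60 degrees

TASK

The small dish incubator can still slide on its base: take the red-handled pin out of its grey parking block and push it down through the fork and the brass lug until its collar sits on the fork. Only then raise the sprung lid by its black bar to 60 degrees from shut and finish while still holding it there, so that the dishes can be inspected; if you let go, it falls shut. Leave the pin seated and do not disturb the other things on the bench.

Things in the scene. Friction and masses are not known exactly. Their poses are not given: they have to be found in the camera images.
- base: fixed grey plate 190 (x) x 205 (y) x 10 mm under the incubator. Origin: underside centre; x to the hinge side (away from the robot), y left, z up. On its right (-y) side a dark steel fork, 36 mm wide (x), 58 mm long (y): two level prongs 8 mm thick with the brass lug between them (2 mm gaps); nothing of the fork is higher than the upper prong's top, 48 mm above the bench
- fork_mouth (a point): centre of the pin hole at the top face of the upper prong, 48 mm above the bench, 128 mm to the -y side of the base origin and 38 mm from the incubator's side wall. The three holes (prong, lug, prong) are 13 mm wide, in line at the start, vertical; axes as the base
- incubator (a joint): slide of the incubator on the base along the base's x, m: 0 = holes in line (the start), + away from the robot, -0.03 to 0.03, 2.5 N of friction. The incubator is a white open box 150 (x) x 180 (y) mm, rim 76 mm above the bench, centred on the base at 0, two petri dishes fixed in it; the brass lug sticks out on its right side
- lid_angle (a joint): angle of the lid, rad: 0 = shut (the start), grows as it rises about the hinge line at the far (+x) top edge, stop at 1.35; 60 degrees = 1.047. Weight (0.25 kg, varies) and a light spring shut it; holding takes about 1.5 to 4 N at the bar
- lid: the lid, 152 x 180 x 8 mm, white frame with a clear window; top face 85 mm above the bench when shut. Origin: middle of the hinge line, 75 mm in +x of the base origin and 76 mm above the bench; its y is the hinge axis, parallel to the base's y; its axes are those of the base when shut and turn with the lid about +y
- lid_bar (a point): middle of the black handle bar on the lid: a round bar 10 mm thick along y, 100 mm long between its two posts, its axis 33 mm above the lid's top face (28 mm free below the bar); at [-130, 0, +42] mm from the hinge in the lid's frame, so 118 mm above the bench when shut
- lid_hinge (a point): middle of the hinge line, same point as the lid's origin
- pin: loose steel pin standing upright with its red handle up, 50 g. Origin: centre of the bottom of the shank. Shank 10 mm thick with tapered foot, 36 mm long; then a collar 24 mm wide, 5 mm high; then a round red handle 16 mm thick, 34 mm high; 75 mm in all. z points up along it to the handle
- pin_seat (a point): centre of the collar's underside, 36 mm above the pin's origin; seated, it lies on point fork_mouth
- pin_block: fixed grey parking block 44 x 44 x 40 mm with a 14 mm vertical through hole; at the start the pin stands in it, collar on the block's top, pin origin 4 mm above the bench. Origin: underside centre
- reagent_bottle: bystander: small white dropper bottle with yellow cap, 30 x 30 x 88 mm; origin underside centre
- lab_timer: bystander: white timer with buttons, 68 x 62 x 19 mm, lying; origin underside centre
- pen_1: bystander: black pen, 145 mm long, 12 mm thick, lying; origin underside centre
- micropipette: bystander: white and blue micropipette, 239 mm long, lying, 50 mm high; origin underside centre
Things that resemble listed ones, but are neither listed nor needed, are in the scene too. Several things have the shape of the pin; the one meant has the colours described above.

How it is judged:
On the way, in this order (a step that is already met when the one before it is completed fails the run):
1. the pin is through fork and lug with its collar on the fork and let go, the lid still shut (z of pin_seat in the frame of fork_mouth below 0.004 m and horizontal distance between pin_seat and fork_mouth below 0.004 m and angle between pin's own z axis and vertical below 0.14 rad and contact force between pin and the fingers below 0.05 N and value of joint lid_angle below 0.1 rad), for 0.2 s.
2. the lid is held at 60 degrees (value of joint lid_angle between 0.942 and 1.152 rad and (contact force between lid and the fingers above 0.4 N or contact force between lid and the arm above 0.4 N)), for 0.3 s.
At the end, for the whole second after the job is handed in: The robot holds the lid still (over 0.4 N) at 60 degrees within 6; the pin, let go, stands in fork and lug, collar within 4 mm of the fork's top and of the hole's centre, under 0.14 rad off vertical and clear of the lid; the incubator is within 6 mm of its pinned place (all of step 2 and z of pin_seat in the frame of fork_mouth below 0.004 m and horizontal distance between pin_seat and fork_mouth below 0.004 m and angle between pin's own z axis and vertical below 0.14 rad and value of joint incubator between -0.006 and 0.006 m and velocity of joint lid_angle between -0.05 and 0.05 rad/s and contact force between pin and lid below 0.05 N and contact force between pin and the fingers below 0.05 N); the arm keeps its last pose, push and grip.
It fails at once if the lid is raised past 0.15 rad while the pin is not seated (value of joint lid_angle above 0.15 rad and not (z of pin_seat in the frame of fork_mouth below 0.004 m and horizontal distance between pin_seat and fork_mouth below 0.004 m and angle between pin's own z axis and vertical below 0.14 rad)).
It fails at once if the reagent bottle is moved by more than 30 mm (distance of reagent_bottle from where it was at the start of the episode above 0.03 m).
It fails at once if the timer is moved by more than 30 mm (distance of lab_timer from where it was at the start of the episode above 0.03 m).
It fails at once if the black pen is moved by more than 30 mm (distance of pen_1 from where it was at the start of the episode above 0.03 m).
It fails at once if the micropipette is moved by more than 30 mm (distance of micropipette from where it was at the start of the episode above 0.03 m).
It also fails if it takes over 58 s, if anything falls off the work surface, if the arm or the gripper's body presses on something with over 40 N, if the wrist force passes 120 N, or if a joint passes its speed limit or range.

ROBOT

A 6-joint arm with a two-finger parallel gripper is mounted at the origin on a cart in front of the work surface, level with it; the furniture and walls round the work are solid. World frame = base frame: x ahead of the robot, y to its left, z up, the work surface at z = 0. Lengths are in m, angles in rad, forces in N, time in s.
With the tool pointing down it reaches from about 0.3 to 1 m from the base axis. Payload 5.1 kg.
Tool frame: the origin (TCP) lies midway between the tips of the shut fingers; the grasp point (between the pads) lies 19 mm behind it; z points along the fingers, y is the line along which they close (so a half turn about z gives the same grasp; the last joint's range is limited). The gripper opens to 95 mm and grips with 3 to 60 N. Pads are 20 mm wide; open, the fingers measure 119 mm over their backs; the gripper's body (75 mm by 180 mm) begins 59 mm behind the grasp point.
Start: joints at [1.199, 0.124, 1.65, -0, 1.367, -0.083], TCP at [0.185, 0.623, 0.215] pointing down, gripper open.
Joint ranges: [-2.61, 2.61], [-1.02, 2.33], [0.03, 2.71], [-1.35, 4.49], [0.32, 2.68], [-2.91, 2.91]. Speed limits (rad/s): [2.57, 2.57, 3.14, 3.14, 3.14, 3.14].

INTERFACE

Orientations are given as a unit quaternion [x, y, z, w].
In Python, from cell import ctrl gives the robot as it stands.
- The arm moves only by the tool drive_tool, never from a script. Its argument "steps" is a list of rows, each a list of 6 numbers: the shift along the tool's x, y, z in mm, then the turn, a rotation vector about the tool's x, y, z in rad. In form: [[x, y, z, rx, ry, rz], ...]. A call has 1 to 20 rows; each row is the pose to reach, as a shift and turn from the pose commanded when the call began, along the tool's axes at that moment; what a row does not reach only later rows make up. A row lasts 1/8 s, in which the tool goes at most 62.5 mm and 10.7 degrees, less where a joint would pass 70% of its speed; a pose out of reach is approached as far as the arm can. A call with a gripper value outside its range is refused whole. "claw" is the opening, from -1 (shut) to 1 (fully open), set as the call begins (left out, the last holds). The fingers move at their own pace and stop on an object; "squeeze" is the grip in N (left out, the last holds). Time passes only in rows, so rows that repeat a pose let the fingers close. It gives the time, the measured TCP pose, the force, the opening and the grip force at its end, in the units of the state.
- ctrl.sense(): the state, without advancing time (a new reading comes with each control period).
- ctrl.snapshot(name): name is "scene" or "top" or "wrist"; returns (picture, depth): 420x560x3 uint8, blue, green, red; 420x560 float32, m along the optical axis (not along the pixel's ray), 0 where there is no reading.
- ctrl.camera_info(name): a dict with "fovy" (degrees; the focal length in pixels is half the picture's height over the tangent of half this angle, whatever the lens; pixels are square), "cx", "cy" (the principal point, pixels), "rvec" (rotation vector, rad) and "tvec" (3), from world to camera coordinates, as OpenCV has them; the wrist camera has in their place "mount" (4x4, takes a point from camera to tool coordinates, whose origin is the TCP and whose axes are the flange's). Camera axes: x right, y down, z forward; pixel columns grow to the right and rows downward; lengths in m; the calibration is good to about 2 mm. A picture is of the moment at which its call begins: read the wrist's pose just before it. camera_info takes no time and is no camera call.
- ctrl.hand_in(): hands the job in; it is judged then, once.
Trained networks look in the newest picture that a camera, given by its name, has taken for a name from the list of things; names that differ only in an ending like _2 or _b are one class to them, and where a whole thing is asked for, a point or a joint stands for the part that bears it (a point fixed in the world has none). Each returns a list of dicts, best first, with "score" (0 to 1); they miss things now and then, are a little off and sometimes report something else, mostly with a low value. They report only what shows in the picture. A call takes as long as a camera call. They do not tell look-alikes from the thing itself.
- ctrl.boxes_of(thing, camera): "box" ([left, top, right, bottom] in pixels, round what is visible of it).
- ctrl.cut_out(thing, camera): "pixels" (420x560 bool, what is visible of it) and "box" ([left, top, right, bottom] in pixels, round what is visible of it).
The state is a dict: "time": time; "q": joint angles; "dq": joint speeds; "tau": joint torques, N m; "eef_pos": TCP position; "tcp_rot": TCP orientation; "force": force on the tool from outside, world axes, zero at the start; "torque": the same for the moment, N m; "width": finger opening in m; "grasp_force": force on a finger pad.
Only numpy, scipy, OpenCV 4.12 (cv2) and the standard library are available. Lean on these libraries where they do the work, as an engineer would, in place of code of your own. Each camera call takes 0.05 s, during which the arm holds its last target. There are 200 camera calls.

## Working session

There is one attempt and no reset: what is moved stays moved. The work goes in short steps, Python scripts to look and compute and a tool call to move; the robot and the scene stay as the last step left them, time stands still between calls to the robot, and variables do not carry over. Pictures are saved under pics/ and viewed, at most 10 in all, crops included, and the job is handed in when it is done.

Besides the shell and the picture viewer there is one more tool, called after "Request:" by a JSON object that holds its "method" and its "body", one argument or row to a line. drive_tool: Moves the arm, as the interface text tells. Its arguments: {"type":"object","properties":{"steps":{"type":"array"},"claw":{"type":"number"},"squeeze":{"type":"number"}},"required":["steps"]}

```bash
ls; mkdir -p pics
cat > h.py <<'E'
import numpy as np, cv2
from scipy.spatial.transform import Rotation as R
from cell import ctrl
def cam(n, s=None):
    c=ctrl.camera_info(n); f=210/np.tan(np.radians(c['fovy'])/2)
    if 'mount' in c:
        s=s or ctrl.sense(); T=np.eye(4); T[:3,:3]=R.from_quat(s['tcp_rot']).as_matrix(); T[:3,3]=s['eef_pos']
        M=T@np.array(c['mount'])
    else:
        E=np.eye(4); E[:3,:3]=cv2.Rodrigues(np.array(c['rvec'],float))[0]; E[:3,3]=np.ravel(c['tvec']); M=np.linalg.inv(E)
    return f,c['cx'],c['cy'],M
def cloud(n,d,s=None):
    f,cx,cy,M=cam(n,s); v,u=np.mgrid[:420,:560]
    P=np.stack([(u-cx)/f*d,(v-cy)/f*d,d],-1)
    return P@M[:3,:3].T+M[:3,3]
E
python3 - <<'E'
from h import *
for n in('scene','top'):
    s=ctrl.sense(); im,d=ctrl.snapshot(n); P=cloud(n,d); np.savez(n+'.npz',im=im,d=d,P=P)
    o=im.copy()
    for t in['pin','pin_block','base','lid','lid_bar','fork_mouth','reagent_bottle','lab_timer','pen_1','micropipette']:
        try: r=ctrl.cut_out(t,n)
        except Exception as e: print(t,e); continue
        for k in r[:5]:
            if k['score']<.3: continue
            m=k['pixels']&(d>0); p=P[m]
            print(n,t,round(k['score'],2),np.round(k['box']),'med',np.round(np.median(p,0),3),'lo',np.round(np.percentile(p,3,0),3),'hi',np.round(np.percentile(p,97,0),3), 'bgr',np.median(im[m],0))
    cv2.imwrite(f'pics/{n}.png',im)
print(ctrl.sense())
E
```

```text
pics
scene pin 0.69 [341. 259. 350. 290.] med [ 0.403 -0.237  0.044] lo [ 0.398 -0.244 -0.001] hi [ 0.435 -0.219  0.075] bgr [ 39.  89. 165.]
scene pin 0.63 [375. 268. 389. 287.] med [ 0.418 -0.307  0.055] lo [ 0.412 -0.316 -0.   ] hi [ 0.503 -0.29   0.079] bgr [ 47.  47. 131.]
scene pin 0.59 [438. 296. 446. 325.] med [ 0.404 -0.439  0.044] lo [ 0.398 -0.447 -0.001] hi [ 0.418 -0.43   0.075] bgr [ 39.  88. 164.]
scene pin 0.58 [404. 296. 414. 320.] med [ 0.38  -0.389  0.045] lo [ 0.375 -0.396  0.007] hi [ 0.39  -0.378  0.074] bgr [105.  48.  85.]
scene pin 0.54 [370. 248. 375. 270.] med [ 0.482 -0.264  0.049] lo [ 0.477 -0.27   0.011] hi [ 0.489 -0.257  0.075] bgr [ 38.  90. 167.]
scene pin_block 0.53 [195. 186. 223. 201.] med [0.587 0.323 0.014] lo [ 0.556  0.297 -0.   ] hi [0.625 0.365 0.018] bgr [140. 151. 152.]
scene base 0.97 [206. 186. 310. 259.] med [0.441 0.038 0.059] lo [ 0.399 -0.078  0.004] hi [0.558 0.161 0.111] bgr [133. 139. 138.]
scene lid 0.64 [208. 191. 295. 230.] med [0.471 0.069 0.083] lo [ 0.416 -0.007  0.079] hi [0.56  0.159 0.12 ] bgr [224. 230. 230.]
scene lid_
[... 2671 characters left out ...]
   0.014] bgr [35.5 30.  28. ]
{'time': 1.1, 'q': array([ 1.19939023e+00,  1.23809854e-01,  1.65028729e+00, -2.23943071e-05,
        1.36750874e+00, -8.26252306e-02]), 'dq': array([ 0.000213  ,  0.00061794,  0.00024527, -0.00015665, -0.00097502,
       -0.00071842]), 'tau': array([ 3.65736405e-04, -4.17612219e+01, -3.60226429e+01,  7.73302303e-02,
        4.32217203e-02, -2.29527348e-05]), 'eef_pos': array([0.18515584, 0.62306123, 0.21465735]), 'tcp_rot': array([ 1.43886995e-01,  9.89594125e-01, -8.91355856e-06,  9.19634285e-06]), 'force': array([-0.58650615, -0.43376622, -0.35170485]), 'torque': array([-0.04944158, -0.01702031, -0.02710272]), 'grasp_force': 0.0, 'width': 0.0949687727752973}
```

View both.

Run:
```python
import cv2,numpy as np
a=cv2.imread('pics/scene.png')[170:345,140:470]; b=cv2.imread('pics/top.png')[140:270,130:450]
cv2.imwrite('pics/c1.png',np.vstack([cv2.resize(a,(660,350)),cv2.resize(b,(660,268-20))]))
```

```text
(no output)
```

View pics/c1.png

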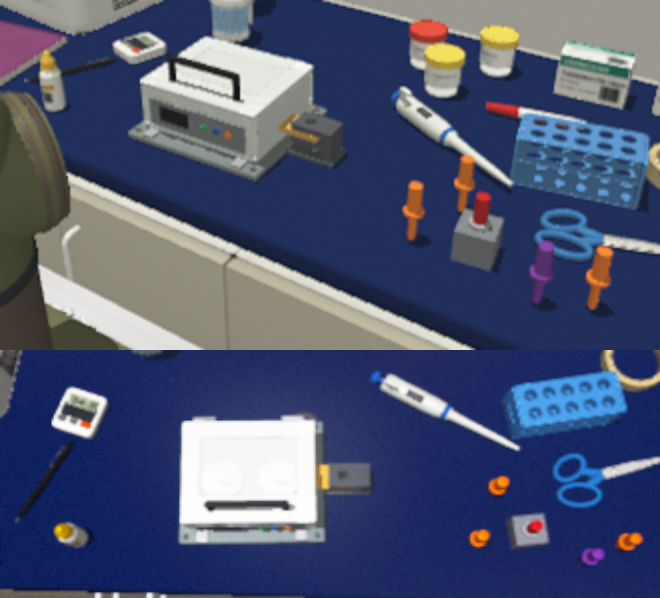

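The view shows the incubator at centre with its dark fork on the right (crop 345,478 in the lower picture), and the red pin in the grey block (530,527) with orange and purple look-alikes around it.

Run:
```python
from h import *
z=np.load('top.npz'); P=z['P']; im=z['im'].astype(int)
X,Y,Z=P[...,0],P[...,1],P[...,2]
def rect(m,n):
    p=P[m][:,:2].astype(np.float32)*1000; r=cv2.minAreaRect(p); print(n,m.sum(),np.round(r[0],1),np.round(r[1],1),round(r[2],2),'z',np.round(np.median(P[m][:,2]),4), 'mean',p.mean(0).round(1))
near=(X>.38)&(X<.62)&(Y>-.1)&(Y<.2)
rect(near&(Z>.079)&(Z<.09),'lid')
rect(near&(Z>.108)&(im.sum(-1)<250),'bar')
rect((X>.4)&(X<.58)&(Y>-.12)&(Y<-.03)&(Z>.042)&(Z<.054),'fork')
b=(abs(X-.42)<.04)&(abs(Y+.305)<.04)
rect(b&(Z>.036)&(Z<.0425),'block')
rect(b&(Z>.07),'pintop')
rect(b&(im[...,2]>1.8*im[...,1])&(im[...,2]>100)&(Z>.05),'red')
z=np.load('scene.npz'); P=z['P']; im=z['im'].astype(int)
X,Y,Z=P[...,0],P[...,1],P[...,2]
near=(X>.38)&(X<.62)&(Y>-.1)&(Y<.2)
rect(near&(Z>.079)&(Z<.09),'lid')
rect(near&(Z>.108)&(im.sum(-1)<250),'bar')
rect((X>.4)&(X<.58)&(Y>-.12)&(Y<-.03)&(Z>.042)&(Z<.054),'fork')
b=(abs(X-.42)<.04)&(abs(Y+.305)<.04)
rect(b&(im[...,2]>1.8*im[...,1])&(im[...,2]>100)&(Z>.05),'red')
s=ctrl.sense(); M=R.from_quat(s['tcp_rot']).as_matrix()
print(M.round(3), (M.T@(np.array([.42,-.305,.25])-s['eef_pos'])).round(3)); print(np.array(ctrl.camera_info('wrist')['mount']).round(3),ctrl.camera_info('wrist')['fovy'])
```

```text
lid 3254 [496.1  79.9] [160.8 179.9] 1.63 z 0.0846 mean [494.7  79.6]
bar 96 [490.3  43.1] [ 87.9 183.5] 59.76 z 0.1226 mean [445.5  70.6]
fork 233 [498.2 -57.2] [36.3 54.4] 1.35 z 0.0487 mean [497.8 -58.1]
block 139 [ 425.1 -307.5] [44.  45.7] 7.72 z 0.0405 mean [ 424. -306.]
pintop 32 [ 423.9 -306.5] [14.1 14.5] 0.39 z 0.0791 mean [ 424.1 -306.2]
red 33 [ 424.1 -307.4] [11.7 15.5] 48.43 z 0.079 mean [ 423.1 -306.4]
lid 1723 [493.  80.] [160.7 180.3] 2.78 z 0.0828 mean [486.5  72.1]
bar 123 [434.4  77.9] [ 11.1 108.3] 2.41 z 0.1196 mean [433.9  75.5]
fork 197 [496.7 -57.7] [40.1 55.8] 3.54 z 0.0468 mean [494.3 -58.9]
red 94 [ 421.  -307.1] [13.5 15.6] 38.43 z 0.0686 mean [ 419.3 -307.8]
[[-0.959  0.285  0.   ]
 [ 0.285  0.959 -0.   ]
 [-0.    -0.    -1.   ]] [-0.489 -0.823 -0.035]
[[ 0.001 -0.967 -0.255  0.072]
 [ 1.     0.002 -0.001  0.001]
 [ 0.001 -0.255  0.967 -0.17 ]
 [ 0.     0.     0.     1.   ]] 62.999399827785425
```

Request:
{"method": "drive_tool", "body": {
  "steps": [
    [-37, -43, 0, 0, 0, 0.1],
    [-75, -86, 0, 0, 0, 0.2],
    [-112, -129, 0, 0, 0, 0.3],
    [-150, -172, 0, 0, 0, 0.4],
    [-187, -215, 0, 0, 0, 0.5],
    [-225, -258, 0, 0, 0, 0.6],
    [-262, -301, 0, 0, 0, 0.7],
    [-300, -344, 0, 0, 0, 0.8],
    [-337, -387, 0, 0, 0, 0.9],
    [-375, -430, 0, 0, 0, 1.0],
    [-412, -473, 0, 0, 0, 1.1],
    [-450, -516, 0, 0, 0, 1.2],
    [-484, -558, 0, 0, 0, 1.25],
    [-484, -558, 0, 0, 0, 1.25],
    [-484, -558, 0, 0, 0, 1.25]
  ]
}}

```text
time: 2.98
eef_pos: [0.4899, -0.0494, 0.2145]
tcp_rot: [0.696, 0.718, 0.0, -0.0]
force: [0.6, -0.5, 0.6]
width: 0.0949
grasp_force: 0.0
```

Run:
```python
from h import *
s=ctrl.sense(); im,d=ctrl.snapshot('wrist'); P=cloud('wrist',d,s); np.savez('w1.npz',im=im,d=d,P=P)
print(s['time'],s['eef_pos'],R.from_quat(s['tcp_rot']).as_matrix().round(3))
cv2.imwrite('pics/w1.png',im)
X,Y,Z=P[...,0],P[...,1],P[...,2]
def rect(m,n):
    p=P[m][:,:2].astype(np.float32)*1000; r=cv2.minAreaRect(p); print(n,m.sum(),np.round(r[0],1),np.round(r[1],1),round(r[2],2),'z',np.round(np.median(P[m][:,2]),4))
f=(X>.4)&(X<.58)&(Y>-.12)&(Y<-.03)
rect(f&(Z>.042)&(Z<.054),'fork')
h=f&(abs(X-.497)<.014)&(abs(Y+.05)<.025)
hm=(h&(Z<.040)).astype(np.uint8)
n,l,st,c=cv2.connectedComponentsWithStats(hm); print(st,c)
```

```text
2.975 [ 0.48989452 -0.04938437  0.21449064] [[-0.032  0.999 -0.001]
 [ 0.999  0.032  0.001]
 [ 0.001 -0.001 -1.   ]]
fork 1807 [497.9 -58.3] [36.  57.4] 2.2 z 0.0483
[[     0      0    560    420 235092]
 [   277    183     12     12    108]] [[279.49867286 209.50967281]
 [282.38888889 188.44444444]]
```

View pics/w1.png

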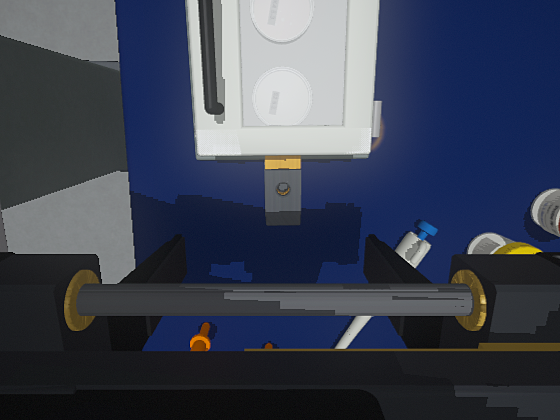

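Wrist view: the fork's dark upper prong is at (282,190) with its round hole at (282,188); lid and bar above.

Run:
```python
from h import *
z=np.load('w1.npz'); P=z['P']; im=z['im']
X,Y,Z=P[...,0],P[...,1],P[...,2]
h=(abs(X-.497)<.016)&(abs(Y+.05)<.03)
s=ctrl.sense(); f,cx,cy,M=cam('wrist',s)
for th in(.040,.044,.046):
    m=np.zeros((420,560),bool); m[178:200,270:296]=Z[178:200,270:296]<th
    v,u=np.nonzero(m); 
    c=np.array([(u.min()+u.max())/2,(v.min()+v.max())/2]); r=M[:3,:3]@np.array([(c[0]-cx)/f,(c[1]-cy)/f,1]); t=(.048-M[2,3])/r[2]
    print(th,m.sum(),u.min(),u.max(),v.min(),v.max(),(M[:3,3]+t*r).round(4))
def rect(m,n):
    p=P[m][:,:2].astype(np.float32)*1000; r=cv2.minAreaRect(p); print(n,m.sum(),np.round(r[0],1),np.round(r[1],1),round(r[2],2),'z',np.round(np.median(P[m][:,2]),4))
rect((Z>.11)&(Z<.13)&(X>.4)&(X<.5)&(Y>-.02)&(im.sum(-1)<250),'bar')
rect((Z>.08)&(Z<.09)&(X>.38)&(X<.6)&(Y>-.04),'lid')
```

```text
0.04 108 277 288 183 194 [ 0.4973 -0.047   0.048 ]
0.044 118 277 288 183 195 [ 0.4974 -0.0476  0.048 ]
0.046 125 277 288 183 195 [ 0.4974 -0.0476  0.048 ]
bar 1368 [438.   60.8] [ 9.2 75.6] 2.47 z 0.1217
lid 26944 [496.8  50.6] [160.  122.2] 2.25 z 0.0838
```

Request:
{"method": "drive_tool", "body": {
  "steps": [
    [-62, -16, 0, 0, 0, 0],
    [-124, -32, 0, 0, 0, 0],
    [-186, -48, 0, 0, 0, 0],
    [-248, -60, 0, 0, 0, 0],
    [-254, -60, 0, 0, 0, 0],
    [-254, -60, 0, 0, 0, 0]
  ],
  "claw": 0.0
}}

```text
time: 3.78
eef_pos: [0.4386, -0.3045, 0.2146]
tcp_rot: [0.696, 0.719, 0.0, -0.0]
force: [0.4, -0.0, 0.5]
width: 0.0481
grasp_force: 0.0
```

Run:
```python
from h import *
s=ctrl.sense(); im,d=ctrl.snapshot('wrist'); P=cloud('wrist',d,s); np.savez('w2.npz',im=im,d=d,P=P)
print(s['time'],s['eef_pos'],s['width'])
cv2.imwrite('pics/w2.png',im)
im=im.astype(int); X,Y,Z=P[...,0],P[...,1],P[...,2]
def rect(m,n):
    p=P[m][:,:2].astype(np.float32)*1000; r=cv2.minAreaRect(p); print(n,m.sum(),np.round(r[0],1),np.round(r[1],1),round(r[2],2),'z',np.round(np.median(P[m][:,2]),4),p.mean(0).round(1))
b=(abs(X-.423)<.04)&(abs(Y+.307)<.04)
rect(b&(Z>.036)&(Z<.0425),'block'); rect(b&(Z>.076)&(Z<.083),'pintop'); rect(b&(Z>.05)&(im[...,2]>1.8*im[...,1]),'red')
```

```text
3.775 [ 0.43858964 -0.30450347  0.21457671] 0.0480583212215531
block 1327 [ 423.8 -307.8] [44.1 44.5] 7.93 z 0.0403 [ 423.9 -306. ]
pintop 225 [ 424.  -307.2] [14.7 14.8] 1.25 z 0.0792 [ 423.9 -307.1]
red 297 [ 424.  -307.2] [14.7 14.8] 0.91 z 0.0788 [ 424.3 -305.4]
```

View pics/w2.png

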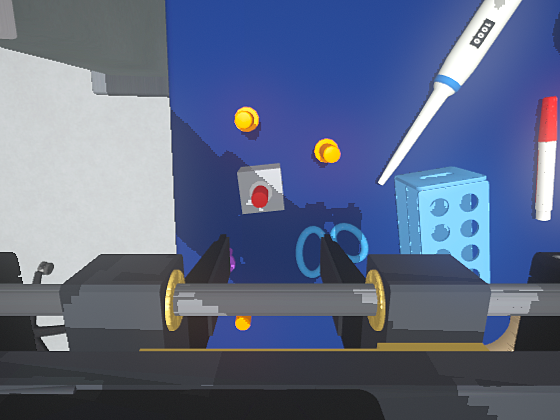

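The red pin stands in its block at (260,196), with the look-alikes at (247,119) and (327,151), clear of the fingers' path. Descend.

Request:
{"method": "drive_tool", "body": {
  "steps": [
    [-2.5, -14.7, 40, 0, 0, 0],
    [-2.5, -14.7, 90, 0, 0, 0],
    [-2.5, -14.7, 130, 0, 0, 0],
    [-2.5, -14.7, 155, 0, 0, 0],
    [-2.5, -14.7, 165, 0, 0, 0],
    [-2.5, -14.7, 165, 0, 0, 0]
  ]
}}

```text
time: 4.58
eef_pos: [0.4241, -0.3072, 0.0497]
tcp_rot: [0.695, 0.719, 0.0, -0.0]
force: [-0.2, -0.0, 0.8]
width: 0.0476
grasp_force: 0.0
```

Request:
{"method": "drive_tool", "body": {
  "steps": [
    [0, 0, 0, 0, 0, 0],
    [0, 0, 0, 0, 0, 0],
    [0, 0, 0, 0, 0, 0],
    [0, 0, 0, 0, 0, 0],
    [0, 0, 0, 0, 0, 0]
  ],
  "claw": -1,
  "squeeze": 15
}}

```text
time: 5.2
eef_pos: [0.4239, -0.3087, 0.0501]
tcp_rot: [0.696, 0.718, -0.0, 0.0]
force: [-0.7, -0.4, 2.4]
width: 0.0157
grasp_force: 15.0
```

Request:
{"method": "drive_tool", "body": {
  "steps": [
    [0, 0, -20, 0, 0, 0],
    [0, 0, -60, 0, 0, 0],
    [0, 0, -90, 0, 0, 0],
    [0, 0, -100, 0, 0, 0],
    [50, 16, -100, 0, 0, 0],
    [100, 32, -100, 0, 0, 0],
    [150, 48, -100, 0, 0, 0],
    [200, 64, -100, 0, 0, 0],
    [240, 77, -100, 0, 0, 0],
    [257, 81.6, -95, 0, 0, 0],
    [257, 81.6, -85, 0, 0, 0],
    [257, 81.6, -70, 0, 0, 0],
    [257, 81.6, -60, 0, 0, 0],
    [257, 81.6, -60, 0, 0, 0]
  ]
}}

```text
time: 6.95
eef_pos: [0.4959, -0.0496, 0.108]
tcp_rot: [0.696, 0.718, -0.001, -0.001]
force: [-0.5, -0.4, -0.2]
width: 0.0157
grasp_force: 15.0
```

Run:
```python
from h import *
for n in('wrist','top'):
    s=ctrl.sense(); im,d=ctrl.snapshot(n); P=cloud(n,d,s); np.savez(n+'3.npz',im=im,d=d,P=P)
    if n=='wrist': cv2.imwrite('pics/w3.png',im)
    g=im.astype(int); X,Y,Z=P[...,0],P[...,1],P[...,2]
    m=(g[...,2]>1.8*g[...,1])&(g[...,2]>60)&(Z>.06)&(abs(X-.497)<.04)&(abs(Y+.047)<.04)
    print(n,m.sum(),np.percentile(P[m],[2,50,98],axis=0).round(4) if m.sum() else '')
print(s['time'],s['eef_pos'],s['width'],s['force'])
```

```text
wrist 1356 [[ 0.4881 -0.0506  0.1069]
 [ 0.4954 -0.0431  0.1349]
 [ 0.5027 -0.0403  0.1381]]
top 0 
7.0 [ 0.49658166 -0.04956694  0.10893963] 0.015810607575051223 [-0.19274005  0.25171064 -1.50472221]
```

View pics/w3.png

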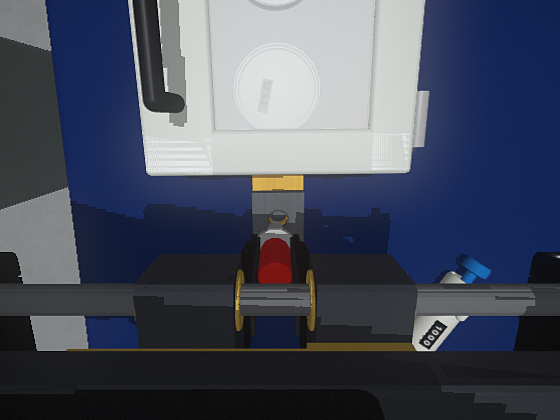

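The pin (red handle 275,262) hangs vertically between the fingers just short of the hole, whose rim shows at (279,215). Now measure the offset.

Run:
```python
from h import *
z=np.load('wrist3.npz'); P=z['P']; im=z['im'].astype(int)
X,Y,Z=P[...,0],P[...,1],P[...,2]
red=(im[...,2]>1.8*im[...,1])&(im[...,2]>60)&(Z>.06)&(abs(X-.497)<.04)&(abs(Y+.047)<.04)
t=red&(Z>Z[red].max()-.003); print('top',t.sum(),cv2.minAreaRect((P[t][:,:2]*1000).astype(np.float32)),np.percentile(P[t],[1,99],axis=0).round(4))
for a in np.arange(.100,.137,.006):
    m=red&(Z>a)&(Z<a+.006)
    if m.sum()>20: print(a.round(3),m.sum(),'x',np.percentile(X[m],[1,99]).round(4),'ymax',np.percentile(Y[m],98).round(4))
f=(abs(X-.498)<.03)&(Y>-.1)&(Y<-.028)
fk=f&(abs(Z-.048)<.004); print('fork',cv2.minAreaRect((P[fk][:,:2]*1000).astype(np.float32)),np.median(Z[fk]))
c=cv2.resize(z['im'][180:300,220:340],(600,600),interpolation=cv2.INTER_NEAREST); cv2.imwrite('pics/w3c.png',c)
fo,cx,cy,M=cam('wrist')
for p in([.4974,-.0476,.048],[.4974,-.041,.048]):
    q=np.linalg.inv(M)@np.r_[p,1]; print(p,fo*q[0]/q[2]+cx,fo*q[1]/q[2]+cy)
```

```text
top 642 ((495.4319763183594, -45.70751953125), (15.03031063079834, 11.517995834350586), 1.0669115781784058) [[ 0.4881 -0.051   0.1357]
 [ 0.5028 -0.0406  0.1382]]
0.106 105 x [0.4881 0.5029] ymax -0.0402
0.112 126 x [0.4879 0.5028] ymax -0.0402
0.118 137 x [0.4878 0.5029] ymax -0.0404
0.124 150 x [0.488  0.5033] ymax -0.0399
0.13 226 x [0.4879 0.503 ] ymax -0.0403
0.136 596 x [0.4885 0.5026] ymax -0.0408
fork ((497.4412536621094, -45.75850296020508), (36.25149917602539, 35.43629455566406), 1.2279353141784668) 0.048329410895856684
[0.4974, -0.0476, 0.048] 275.64116772305397 218.3829698587486
[0.4974, -0.041, 0.048] 275.9518169172142 209.38066424495895
```

View pics/w3c.png

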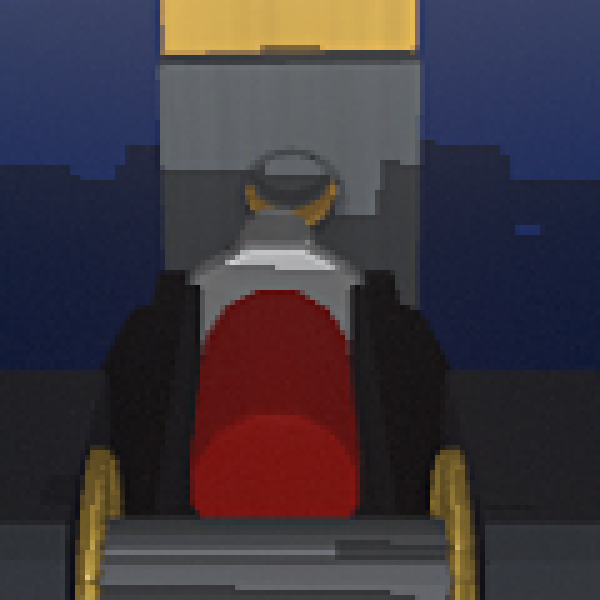

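Run:
```python
from h import *
z=np.load('wrist3.npz'); P=z['P']
for v in range(200,222): print(v,P[v,278].round(4),P[v,272].round(4),P[v,285].round(4))
print(P[204,[250,252,253,254,300,302,303,304,305]].round(4))
```

```text
200 [ 0.4972 -0.0337  0.0483] [ 0.493  -0.0339  0.048 ] [ 0.502  -0.0337  0.0479]
201 [ 0.4972 -0.0343  0.0489] [ 0.4931 -0.0347  0.048 ] [ 0.5021 -0.0346  0.0472]
202 [ 0.4972 -0.0353  0.0478] [ 0.4931 -0.0355  0.0474] [ 0.502  -0.0348  0.0492]
203 [ 0.4973 -0.0361  0.0473] [ 0.4931 -0.0359  0.0488] [ 0.5021 -0.0358  0.048 ]
204 [ 0.4973 -0.0367  0.0479] [ 0.4931 -0.0366  0.0486] [ 0.5021 -0.0363  0.0487]
205 [ 0.4973 -0.0372  0.0488] [ 0.4932 -0.0373  0.0488] [ 0.5022 -0.0371  0.0484]
206 [ 0.4973 -0.038   0.0483] [ 0.4932 -0.0382  0.0482] [ 0.5022 -0.0378  0.0484]
207 [ 0.4974 -0.0386  0.0488] [ 0.4932 -0.0388  0.0487] [ 0.5022 -0.0384  0.0489]
208 [ 0.4974 -0.0393  0.0489] [ 0.4932 -0.0395  0.0485] [ 0.5023 -0.0393  0.0483]
209 [ 0.4974 -0.0403  0.0479] [ 0.4932 -0.0404  0.048 ] [ 0.5023 -0.0402  0.0477]
210 [ 0.4974 -0.0409  0.0484] [ 0.4933 -0.0412  0.0477] [ 0.5023 -0.0407  0.0486]
211 [ 0.4982 -0.0531  0.007 ] [ 0.4933 -0.042   0.0473] [ 0.5024 -0.0416  0.0479]
212 [ 0.4982 -0.0542  0.0062] [ 0.4933 -0.0427  0.0474] [ 0.5024 -0.0422  0.0481]
213 [ 0.4982 -0.0552  0.0057] [ 0.
[... 328 characters left out ...]
4934 -0.0537  0.0229] [ 0.5033 -0.0519  0.0277]
218 [ 0.4981 -0.0548  0.0214] [ 0.4934 -0.0537  0.0257] [ 0.5032 -0.0513  0.0324]
219 [ 0.4981 -0.0546  0.0247] [ 0.4934 -0.0541  0.0269] [ 0.5031 -0.0516  0.0342]
220 [ 0.4981 -0.0548  0.0268] [ 0.4935 -0.0535  0.0314] [ 0.503  -0.0513  0.0376]
221 [ 0.4981 -0.0552  0.0281] [ 0.4935 -0.0537  0.0334] [ 0.5031 -0.0521  0.0373]
[[ 4.746e-01 -4.980e-02 -3.000e-04]
 [ 4.792e-01 -3.750e-02  4.710e-02]
 [ 4.800e-01 -3.710e-02  4.840e-02]
 [ 4.807e-01 -3.690e-02  4.900e-02]
 [ 5.125e-01 -3.600e-02  4.860e-02]
 [ 5.139e-01 -3.620e-02  4.790e-02]
 [ 5.145e-01 -3.580e-02  4.920e-02]
 [ 5.199e-01 -4.840e-02 -5.000e-04]
 [ 5.208e-01 -4.850e-02 -9.000e-04]]
```

Request:
{"method": "drive_tool", "body": {
  "steps": [
    [0.3, 2, 0, 0, 0, 0],
    [0.3, 2, 6, 0, 0, 0],
    [0.3, 2, 12, 0, 0, 0],
    [0.3, 2, 16, 0, 0, 0],
    [0.3, 2, 20, 0, 0, 0],
    [0.3, 2, 24, 0, 0, 0],
    [0.3, 2, 24, 0, 0, 0]
  ]
}}

```text
time: 7.92
eef_pos: [0.4988, -0.0485, 0.0852]
tcp_rot: [0.696, 0.718, -0.0, -0.0]
force: [-0.1, 0.6, -0.4]
width: 0.0158
grasp_force: 15.0
```

Request:
{"method": "drive_tool", "body": {
  "steps": [
    [0, 0, 4, 0, 0, 0],
    [0, 0, 8, 0, 0, 0],
    [0, 0, 12, 0, 0, 0],
    [0, 0, 16, 0, 0, 0],
    [0, 0, 20, 0, 0, 0],
    [0, 0, 20, 0, 0, 0]
  ]
}}

```text
time: 8.68
eef_pos: [0.4988, -0.0485, 0.0652]
tcp_rot: [0.696, 0.718, -0.0, -0.0]
force: [0.5, 0.4, -0.2]
width: 0.0159
grasp_force: 15.0
```

Request:
{"method": "drive_tool", "body": {
  "steps": [
    [0, 0, 2, 0, 0, 0],
    [0, 0, 4, 0, 0, 0],
    [0, 0, 5.5, 0, 0, 0],
    [0, 0, 6.5, 0, 0, 0],
    [0, 0, 7, 0, 0, 0],
    [0, 0, 7, 0, 0, 0]
  ]
}}

```text
time: 9.43
eef_pos: [0.499, -0.0486, 0.0586]
tcp_rot: [0.696, 0.718, -0.0, -0.0]
force: [-0.6, 0.4, -0.3]
width: 0.0155
grasp_force: 15.0
```

Request:
{"method": "drive_tool", "body": {
  "steps": [
    [0, 0, 0.7, 0, 0, 0],
    [0, 0, 1.4, 0, 0, 0],
    [0, 0, 1.4, 0, 0, 0]
  ]
}}

```text
time: 9.8
eef_pos: [0.4991, -0.0486, 0.0581]
tcp_rot: [0.696, 0.718, -0.0, -0.0]
force: [-3.2, -0.8, 4.9]
width: 0.0155
grasp_force: 15.0
```

Request:
{"method": "drive_tool", "body": {
  "steps": [
    [0, 0, 0, 0, 0, 0],
    [0, 0, 0, 0, 0, 0],
    [0, 0, 0, 0, 0, 0],
    [0, 0, -20, 0, 0, 0],
    [0, 0, -60, 0, 0, 0],
    [0, 0, -110, 0, 0, 0],
    [0, 0, -150, 0, 0, 0],
    [0, 0, -150, 0, 0, 0]
  ],
  "claw": 0
}}

```text
time: 10.8
eef_pos: [0.5015, -0.049, 0.2118]
tcp_rot: [0.696, 0.718, 0.002, 0.004]
force: [-0.3, 0.1, -0.2]
width: 0.0475
grasp_force: 0.0
```

Run:
```python
from h import *
s=ctrl.sense(); im,d=ctrl.snapshot('wrist'); P=cloud('wrist',d,s)
print(s['time'],s['eef_pos'],s['width'],s['force'])
cv2.imwrite('pics/w4.png',im)
g=im.astype(int); X,Y,Z=P[...,0],P[...,1],P[...,2]
def rect(m,n):
    p=P[m][:,:2].astype(np.float32)*1000; r=cv2.minAreaRect(p); print(n,m.sum(),np.round(r[0],1),np.round(r[1],1),round(r[2],2),'z',np.round(np.median(P[m][:,2]),4))
b=(abs(X-.497)<.04)&(abs(Y+.048)<.045)
rect(b&(Z>.082)&(Z<.095)&(g[...,2]>1.8*g[...,1]),'pintop'); rect(b&(Z>.045)&(Z<.051)&(Y<-.02),'fork'); rect((Z>.115)&(Z<.13)&(X>.4)&(X<.5)&(Y>-.02)&(Y<.18)&(g.sum(-1)<250),'bar'); rect((Z>.08)&(Z<.09)&(X>.38)&(X<.6)&(Y>-.03),'lid')
```

```text
10.8 [ 0.50146746 -0.04901037  0.21180812] 0.04751564069741684 [-0.32339622  0.06230138 -0.2243435 ]
pintop 241 [498.9 -47. ] [14.3 14.5] 1.58 z 0.0873
fork 1490 [497.5 -57.1] [35.6 57.8] 2.4 z 0.0484
bar 1485 [438.2  60. ] [ 9.1 74.6] 2.77 z 0.1218
lid 27221 [496.8  49.9] [160.3 120.7] 2.14 z 0.0838
```

View pics/w4.png

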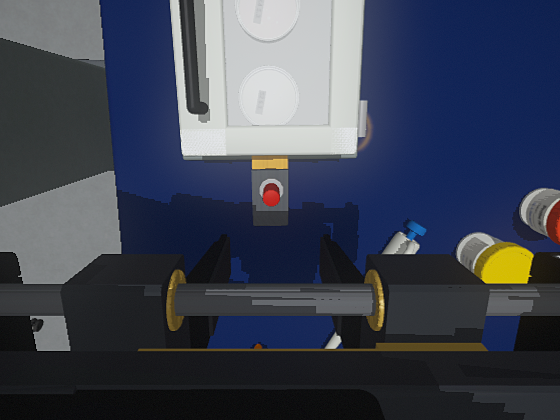

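The pin is seated (red top at (271,194), z 0.087 as expected, collar on the fork). On to the bar.

Request:
{"method": "drive_tool", "body": {
  "steps": [
    [45, -20, 0, 0, 0, 0],
    [90, -40, 0, 0, 0, 0],
    [129, -59, 0, 0, 0, 0],
    [129, -59, 30, 0, 0, 0],
    [129, -59, 30, 0, 0, 0],
    [129, -59, 30, 0, 0, 0]
  ]
}}

```text
time: 11.6
eef_pos: [0.4358, 0.0782, 0.1768]
tcp_rot: [0.696, 0.718, -0.001, -0.0]
force: [0.7, -1.0, -0.1]
width: 0.0475
grasp_force: 0.0
```

Run:
```python
from h import *
s=ctrl.sense(); M=R.from_quat(s['tcp_rot']).as_matrix(); im,d=ctrl.snapshot('wrist'); P=cloud('wrist',d,s)
g=im.astype(int); X,Y,Z=P[...,0],P[...,1],P[...,2]
m=(Z>.112)&(Z<.13)&(abs(X-.438)<.03)&(Y>.02)&(Y<.15)&(g.sum(-1)<250); p=P[m][:,:2].astype(np.float32)*1000
print(m.sum(),cv2.minAreaRect(p)); print(s['eef_pos'],M.round(4),(M.T@(np.array([.4377,.078,.1])-s['eef_pos'])*1000).round(1))
```

```text
1859 ((436.796142578125, 81.88792419433594), (9.670044898986816, 100.84065246582031), 2.582476854324341)
[0.43576851 0.07819087 0.17678163] [[-3.140e-02  9.995e-01 -1.500e-03]
 [ 9.995e-01  3.140e-02 -1.000e-04]
 [-0.000e+00 -1.500e-03 -1.000e+00]] [-0.2  2.  76.8]
```

Request:
{"method": "drive_tool", "body": {
  "steps": [
    [0, 1.4, 25, 0, 0, 0],
    [0, 1.4, 50, 0, 0, 0],
    [0, 1.4, 68, 0, 0, 0],
    [0, 1.4, 76, 0, 0, 0],
    [0, 1.4, 76, 0, 0, 0]
  ]
}}

```text
time: 12.28
eef_pos: [0.4374, 0.0784, 0.1012]
tcp_rot: [0.696, 0.718, -0.0, -0.0]
force: [-0.3, 0.2, 0.5]
width: 0.0478
grasp_force: 0.0
```

Request:
{"method": "drive_tool", "body": {
  "steps": [
    [0, 0, 0, 0, 0, 0],
    [0, 0, 0, 0, 0, 0],
    [0, 0, 0, 0, 0, 0],
    [0, 0, 0, 0, 0, 0],
    [0, 0, 0, 0, 0, 0]
  ],
  "claw": -1,
  "squeeze": 15
}}

```text
time: 12.9
eef_pos: [0.4373, 0.0785, 0.1014]
tcp_rot: [0.696, 0.718, -0.0, -0.0]
force: [-0.2, 0.1, 1.3]
width: 0.0097
grasp_force: 15.0
```

Request:
{"method": "drive_tool", "body": {
  "steps": [
    [0, 1, -3, 0, 0, 0],
    [0, 4.2, -11.2, 0, 0, 0],
    [0, 9.3, -21.9, 0, 0, 0],
    [0, 15.3, -32.2, 0, 0, 0],
    [0, 22.2, -41.9, 0, 0, 0],
    [0, 29.9, -51.0, 0, 0, 0],
    [0, 38.4, -59.4, 0, 0, 0],
    [0, 38.4, -59.4, 0, 0, 0]
  ]
}}

```text
time: 13.9
eef_pos: [0.4768, 0.0801, 0.162]
tcp_rot: [0.696, 0.718, 0.001, 0.0]
force: [-4.3, 3.4, 1.1]
width: 0.01
grasp_force: 15.0
```

Request:
{"method": "drive_tool", "body": {
  "steps": [
    [0.2, 9.2, -7.6, 0, 0, 0],
    [0.3, 19.0, -14.3, 0, 0, 0],
    [0.4, 29.4, -20.2, 0, 0, 0],
    [0.5, 40.2, -25.2, 0, 0, 0],
    [0.6, 51.4, -29.2, 0, 0, 0],
    [0.6, 63.0, -32.2, 0, 0, 0],
    [0.6, 63.0, -32.2, 0, 0, 0],
    [0.6, 63.0, -32.2, 0, 0, 0],
    [0.6, 63.0, -32.2, 0, 0, 0]
  ]
}}

```text
time: 15.02
eef_pos: [0.5394, 0.0822, 0.1945]
tcp_rot: [0.696, 0.718, 0.001, 0.001]
force: [-3.6, 0.5, 6.3]
width: 0.0094
grasp_force: 15.0
```

Run:
```python
from h import *
a=[]
for n in('scene','wrist'):
    s=ctrl.sense(); im,d=ctrl.snapshot(n); P=cloud(n,d,s); g=im.astype(int)
    X,Y,Z=P[...,0],P[...,1],P[...,2]
    a.append(im)
    u=(P[...,0]-.5674)*np.cos(.038)+(P[...,1]-.0832)*np.sin(.038); w=Z-.076
    m=(u>-.16)&(u<.06)&(w>.02)&(w<.2)&(Y>-.01)&(Y<.17)&(g.min(-1)>120)
    if m.sum()>50:
        ang=np.degrees(np.arctan2(w[m],-u[m])); k=np.polyfit(w[m],-u[m],1)
        (vx,vy,_,_)=cv2.fitLine(np.stack([-u[m],w[m]],1).astype(np.float32),cv2.DIST_HUBER,0,.001,.01).ravel()
        print(n,m.sum(),'slope deg',np.degrees(np.arctan2(vy,vx)),np.percentile(ang,[10,50,90]))
    if n=='wrist':
        b=(abs(X-.497)<.04)&(abs(Y+.048)<.045)&(Z>.05)&(Z<.1)&(g[...,2]>1.8*g[...,1])
    else: b=(abs(X-.497)<.04)&(abs(Y+.048)<.045)&(Z>.05)&(Z<.1)&(g[...,2]>1.8*g[...,1])
    if b.sum(): print(n,'red',b.sum(),np.percentile(P[b],[3,50,97],axis=0).round(4))
cv2.imwrite('pics/end.png',np.vstack([cv2.resize(a[0][140:300,150:410],(520,320)),cv2.resize(a[1],(373,280))[:, :].repeat(1,0) if 0 else cv2.resize(a[1],(520,280))]))
print(s['eef_pos'],s['force'],s['width'],s['time'])
```

```text
scene 1516 slope deg 58.678623 [59.84595084 61.31400122 66.06848416]
scene red 75 [[ 0.4894 -0.0542  0.0558]
 [ 0.4932 -0.05    0.0735]
 [ 0.5026 -0.0421  0.0867]]
wrist 19140 slope deg 59.5425 [62.86630277 64.21832697 74.45268503]
[0.53931907 0.08224973 0.19454632] [-3.94335419  1.26566476  5.37823986] 0.009428631919255966 15.075
```

View pics/end.png

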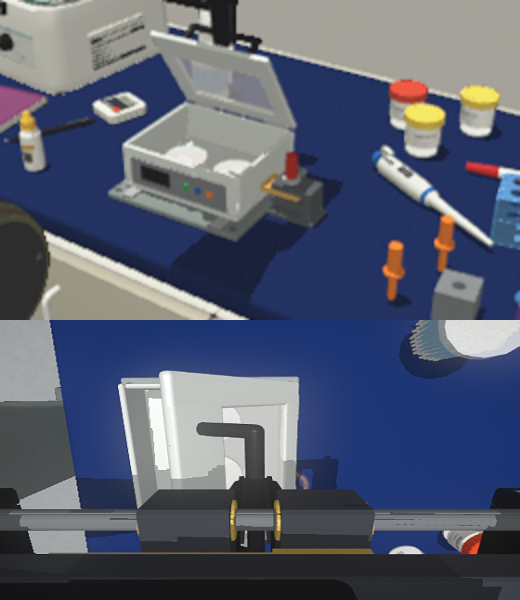

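The lid is open at about 60°, held by its bar in the gripper (lower view 255,520), and the pin is upright in the fork (290,170).

```bash
python3 -c "
from cell import ctrl; print(ctrl.hand_in())"
```

```text
the job is handed in; nothing more can be done
None
```

I seated the pin in the fork and lug, raised the lid to about 60° (59–60° by camera) and handed the job in with the gripper still holding the bar; the hand-in gave no verdict.

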